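# Let the battery out of its desk dispenser

### The arm

A 6-joint arm with a two-finger parallel gripper is mounted at the origin on a cart in front of the work surface, level with it; the furniture and walls round the work are solid. World frame = base frame: x ahead of the robot, y to its left, z up, the work surface at z = 0. Lengths are in m, angles in rad, forces in N, time in s.
With the tool pointing down it reaches from about 0.375 to 0.9 m from the base axis. Payload 3.1 kg.
Tool frame: the origin (TCP) lies midway between the tips of the shut fingers; the grasp point (between the pads) lies 19 mm behind it (manip.grasp_offset is the distance from the TCP to the grasp point, in m); z points along the fingers, y is the line along which they close (so a half turn about z gives the same grasp; the last joint's range is limited). The gripper opens to 85 mm and grips with 20 to 120 N. Pads are 22 mm wide; open, the fingers measure 114 mm over their backs; the gripper's body (76 mm by 85 mm) begins 54 mm behind the grasp point. The pads swing forward as they close: fully open they stand 13 mm farther back than shut.
Start: joints at [-1.448, 0.527, 1.433, -0, 1.181, -0.178], TCP at [0.186, -0.597, 0.231] pointing down, gripper open.
Joint ranges: [-3.08, 3.08], [-0.75, 2.2], [0.22, 2.44], [-1.43, 4.57], [0, 2.65], [-2.85, 2.85]. Speed limits (rad/s): [2.79, 2.79, 3.14, 3.14, 3.14, 3.14].

### API

Orientations are given as a unit quaternion [x, y, z, w].
In Python, from station import sensors, cams, order, manip gives the robot as it stands.
- The arm moves only by the tool move_arm, never from a script. Its argument "targets" is a list of rows, each an object of numbers: "dx", "dy", "dz": the shift along the world's x, y, z normalised to -1 to 1, where 1 is 25 mm; "rx", "ry", "rz": the turn, a rotation vector about the world's x, y, z normalised to -1 to 1, where 1 is 30 degrees. A call has exactly 10 rows; each row shifts and turns the commanded pose from where the row before left it; what a row does not reach is not made up. A row lasts 1/8 s, in which the tool goes at most 62.5 mm and 10.7 degrees, less where a joint would pass 70% of its speed; a pose out of reach is approached as far as the arm can. A call with a number of a shift or a turn outside -1 to 1 is refused whole. A call with a gripper value outside its range is refused whole. "claw" is the opening in per cent of the stroke, from 0 (shut) to 100 (fully open), set as the call begins (left out, the last holds). The fingers move at their own pace and stop on an object; "newtons" is the grip in N (left out, the last holds). Time passes only in rows, so rows that do not move let the fingers close, or fill a call up. It gives the time, the measured TCP pose, the force, the opening and the grip force at its end, in the units of the state.
- sensors.sense(): the state, without advancing time (a new reading comes with each control period).
- cams.snapshot(name): name is "scene" or "top" or "wrist"; returns the picture (384x512x3 uint8, red, green, blue); there is no depth.
- cams.camera_model(name): a dict with "fx", "fy", "cx", "cy" (pixels), "extrinsics" (4x4, takes a point from world to camera coordinates). Camera axes: x right, y down, z forward; pixel columns grow to the right and rows downward; lengths in m; the calibration is good to about 2 mm. A picture is of the moment at which its call begins: read the wrist's pose just before it. camera_model takes no time and is no camera call; for the wrist camera it gives the pose at the moment of the call.
- order.sign_off(): hands the job in; it is judged then, once.
The state is a dict: "t": time; "q": joint angles; "qd": joint speeds; "tau": joint torques, N m; "tcp_pos": TCP position; "tool_rot": TCP orientation; "force": force on the tool from outside, world axes, zero at the start; "ft_torque": the same for the moment, N m; "finger_gap": opening from 0.0 (shut) to 1.0 (fully open); "gripper_force": force on a finger pad.
Only numpy, scipy, OpenCV 4.12 (cv2) and the standard library are available. Lean on these libraries where they do the work, as an engineer would, in place of code of your own. Each camera call takes 0.05 s, during which the arm holds its last target. There are 200 camera calls.

### The job

Two dispensers of the same make stand on the desk, one holding a battery and one holding a wooden bead. Press down the black paddle at the back of the battery's dispenser so that the gate at the other end of its rocking arm lifts, keep it down until the battery has rolled out into the catch tray in front, then let the paddle come up so that the gate shuts. Do not touch the battery or the bead, leave the bead's dispenser shut, and leave everything else on the desk where it is.

Things in the scene. Friction and masses are not known exactly. Their poses are not given: they have to be found in the camera images.
- battery_dispenser: Fixed grey box 158 mm long, 70 wide, 66 high, holding one AA battery lying crosswise in a sloping open-topped lane 58 mm wide. Origin: centre of its underside, on the desk. Own +x points from the catch tray (x -80 to -23 mm) uphill along the lane to the rear wall (x 78 mm) and on to the black paddle behind; +y to the side where the rocking steel arm sits; z up.
- battery_paddle (a point): Centre of the top of the black ribbed paddle, 32 (x) by 34 (y) by 6 mm, at the rear end of the battery dispenser's arm. At rest level, 73 mm above the desk, at x 115, y 42 mm in the dispenser's frame, clear of the box, only desk below. Axes are the dispenser's at rest.
- battery_lever (a joint): Rocking arm of the battery dispenser (rad): 0 = paddle up, gate shut; 0.45 = hard stop, gate fully up. Pivot 85 mm ahead of the paddle's centre, 62 mm above the desk. Pressing the paddle straight down 36 mm gives about 0.42 rad or more. A spring shuts it: 2 N on the paddle to start, 4 N at full travel. The gate clears the battery above about 0.32 rad.
- battery_tray (a point): Centre of the inner floor of the battery dispenser's catch tray, 6 mm above the desk; inside 52 mm (x) by 58 mm (y), rim 24 mm above the desk. Axes as the dispenser's.
- battery: The AA battery, 15 mm thick, 50 mm long along its own y. Its origin lies on its skin and turns round with it as it rolls; for its place use battery_center.
- battery_center (a point): Centre of the battery. At the start it lies across the lane against the shut gate, about 36 mm above the desk; it rolls out into the tray by itself within about a second while the gate is up, and there its centre is about 14 mm above the desk.
- bead_dispenser: Fixed grey box 158 mm long, 70 wide, 66 high, holding one wooden bead in a sloping open-topped lane 58 mm wide. Origin: centre of its underside, on the desk. Own +x points from the catch tray (x -80 to -23 mm) uphill along the lane to the rear wall (x 78 mm) and on to the black paddle behind; +y to the side where the rocking steel arm sits; z up.
- bead_paddle (a point): Centre of the top of the black ribbed paddle, 32 (x) by 34 (y) by 6 mm, at the rear end of the bead dispenser's arm. At rest level, 73 mm above the desk, at x 115, y 42 mm in the dispenser's frame, clear of the box, only desk below. Axes are the dispenser's at rest.
- bead_lever (a joint): Rocking arm of the bead dispenser (rad): 0 = paddle up, gate shut; 0.45 = hard stop, gate fully up. Pivot 85 mm ahead of the paddle's centre, 62 mm above the desk. Pressing the paddle straight down 36 mm gives about 0.42 rad or more. A spring shuts it: 2 N on the paddle to start, 4 N at full travel. The gate clears the bead above about 0.32 rad.
- bead: The wooden bead, a ball 22 mm across; origin at its centre. It rests against the bead dispenser's shut gate and must stay in its lane.
- glue_stick: Glue stick standing on its cap, 27 mm across, 92 mm high; a bystander, loose. Origin: centre of its underside.
- tape_roll: Roll of brown tape lying flat, 96 mm across, 48 mm high; a bystander, loose. Origin: centre of its underside.
- findings_pot: Round white pot with a dark lid, 64 mm across, 40 mm high; a bystander, loose. Origin: centre of its underside.
- keys: Small bunch of keys lying flat, 62x101x14 mm; a bystander, loose. Origin: centre of its underside.
- usb_stick: USB stick lying flat, 18x52x8 mm; a bystander, loose. Origin: centre of its underside.

How it is judged:
By the outcome, as a careful person would: the job done as asked, in the order asked, and still so for the second after the job is handed in, with the robot touching nothing.
It also fails if it takes over 38 s, if anything falls off the work surface, if the arm or the gripper's body presses on something with over 40 N, if the wrist force passes 120 N, or if a joint passes its speed limit or range.

## Working session

There is one attempt and no reset: what is moved stays moved. The work goes in short steps, Python scripts to look and compute and a tool call to move; the robot and the scene stay as the last step left them, time stands still between calls to the robot, and variables do not carry over. Pictures are saved under pics/ and viewed, at most 10 in all, crops included, and the job is handed in when it is done.

Besides the shell and the picture viewer there is one more tool, called after ">>>" as name(argument=value, ...), one argument or row to a line, values as JSON. move_arm: Moves the arm, as the interface text tells. Scaled input: -1 to 1 covers 25 mm each way for a shift and 30 degrees each way for a turn. Its arguments: {"type":"object","properties":{"targets":{"type":"array"},"claw":{"type":"number"},"newtons":{"type":"number"}},"required":["targets"]}

```bash
mkdir -p pics; python3 - <<'E'
from station import sensors,cams
import cv2,numpy as np
s=sensors.sense();print(s['t'],s['tcp_pos'],s['tool_rot'],s['finger_gap'])
for n in('scene','top'):
    im=cams.snapshot(n);cv2.imwrite(f'pics/{n}0.png',im[:,:,::-1])
    m=cams.camera_model(n);print(n,m['fx'],m['cx'],m['cy'],np.round(m['extrinsics'],3).tolist())
a=cv2.imread('pics/top0.png');cv2.imwrite('pics/top0b.png',cv2.resize(a,(800,600),interpolation=cv2.INTER_CUBIC))
a=cv2.imread('pics/scene0.png');cv2.imwrite('pics/scene0b.png',cv2.resize(a,(800,600),interpolation=cv2.INTER_CUBIC))
E
```

```text
0.0 [ 0.18572842 -0.59603385  0.23034258] [ 9.88635830e-01  1.50326555e-01  4.45388788e-05 -1.05865519e-03] 1.0001927470191216
scene 476.9704491349636 257.4903135468057 194.201494142603 [[-0.474, -0.88, -0.019, 0.414], [-0.442, 0.257, -0.859, 0.264], [0.762, -0.398, -0.511, 0.764], [0.0, 0.0, 0.0, 1.0]]
top 367.23950727210894 260.0655359685231 190.9739733317038 [[0.021, -1.0, 0.011, 0.181], [-0.982, -0.022, -0.187, 0.531], [0.187, -0.007, -0.982, 0.842], [0.0, 0.0, 0.0, 1.0]]
```

View pics/top0b.png

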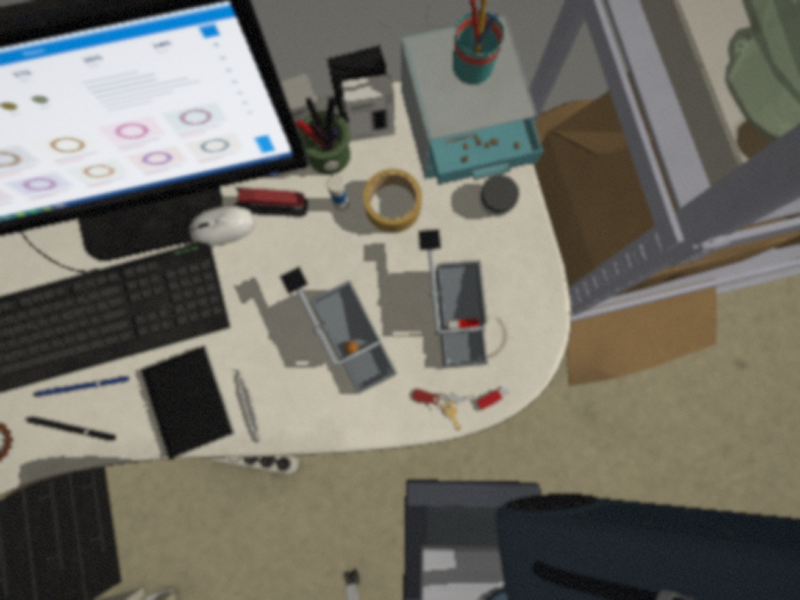

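View pics/scene0b.png

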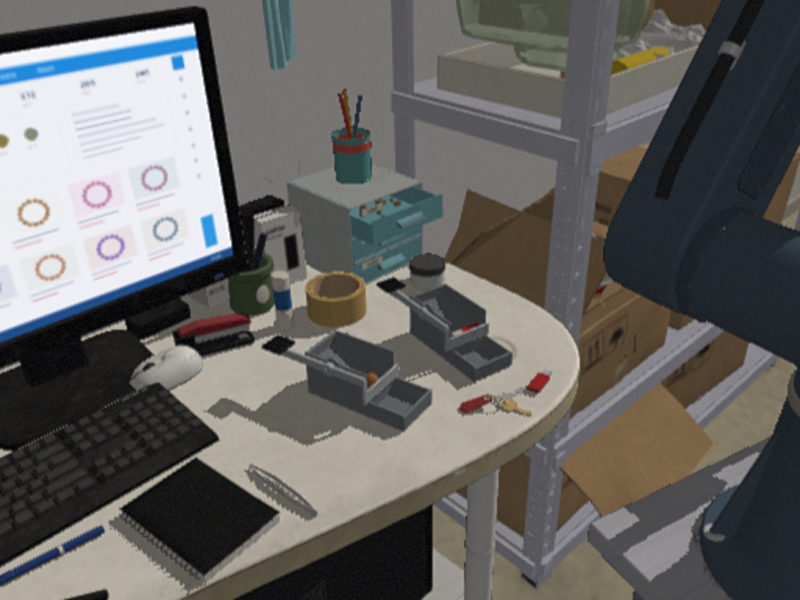

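The top view has the battery (red) in the right-hand dispenser, at about (465,324) in the 800 px picture, with its paddle at (429,239). The bead (orange) is in the left one at (352,347), paddle at (293,280). The tape roll is at (392,200) and the pot at (500,194). The scene view agrees.

```bash
cat > h.py <<'E'
import cv2,numpy as np
from station import cams
def ray(n,uv,m=None):
    m=m or cams.camera_model(n);E=np.array(m['extrinsics']);R,t=E[:3,:3],E[:3,3]
    d=R.T@np.array([(uv[0]-m['cx'])/m['fx'],(uv[1]-m['cy'])/m['fy'],1]);return -R.T@t,d
def onz(n,uv,z,m=None):
    c,d=ray(n,uv,m);return c+d*(z-c[2])/d[2]
def tri(rs):
    A=0;b=0
    for c,d in rs:
        d=d/np.linalg.norm(d);P=np.eye(3)-np.outer(d,d);A=A+P;b=b+P@c
    return np.linalg.solve(A,b)
def proj(n,p,m=None):
    m=m or cams.camera_model(n);E=np.array(m['extrinsics']);q=E[:3,:3]@p+E[:3,3]
    return np.array([m['fx']*q[0]/q[2]+m['cx'],m['fy']*q[1]/q[2]+m['cy']])
def blob(im,c,thr=45,w=16):
    g=im.max(2);x,y=map(int,c);m=np.zeros_like(g);m[y-w:y+w,x-w:x+w]=(g[y-w:y+w,x-w:x+w]<thr)
    n,l,st,ce=cv2.connectedComponentsWithStats(m);k=1+np.argmax(st[1:,4]);return ce[k],st[k]
E
python3 - <<'E'
from h import *
T=cv2.imread('pics/top0.png');S=cv2.imread('pics/scene0.png')
k=1/1.5625
for nm,t,s in(('bat',(429,239),(391,286)),('bead',(293,280),(279,345))):
    a,sa=blob(T,np.array(t)*k);b,sb=blob(S,np.array(s)*k)
    P=tri([ray('top',a),ray('scene',b)])
    print(nm,a,sa,b,sb,'tri',P,'onz',onz('top',a,.072),onz('scene',b,.072))
for nm,p,z in(('tape',(392,200),.048),('pot',(500,194),.04),('glue',(339,186),.092),('rearL',(438,264),.066),('rearR',(480,262),.066),('frontL',(441,366),.024),('frontR',(485,363),.024),('cabfront',(430,180),.05)):
    print(nm,np.round(onz('top',np.array(p)*k,z),3))
print(proj('top',np.array([.186,-.597,.23]))/k,proj('top',np.array([.0,0,.0]))/k)
E
```

```text
bat [274.3814433  153.10309278] [269 148  11  11  97] [249.95652174 182.22826087] [242 178  17   9  92] tri [0.61683012 0.15869826 0.06984699] onz [0.61673677 0.15968051 0.072     ] [0.61269512 0.15962082 0.072     ]
bead [187.6036036  179.09009009] [181 173  14  13 111] [177.79069767 220.20930233] [168 215  20  11 129] tri [0.54800887 0.36456773 0.07016866] onz [0.54783991 0.36464713 0.072     ] [0.54492338 0.3649923  0.072     ]
tape [0.688 0.218 0.048]
pot [0.706 0.043 0.04 ]
glue [0.692 0.299 0.092]
rearL [0.579 0.145 0.066]
rearR [0.584 0.08  0.066]
frontL [0.426 0.136 0.024]
frontR [0.432 0.067 0.024]
cabfront [0.723 0.158 0.05 ]
[1093.40009991  578.14643939] [529.49799662 660.71529424]
```

>>> move_arm(
  targets=[
    {"dx": 0.57,"dy": 1,"rz": -0.05},
    {"dx": 0.57,"dy": 1,"rz": -0.05},
    {"dx": 0.57,"dy": 1,"rz": -0.05},
    {"dx": 0.57,"dy": 1,"rz": -0.05},
    {"dx": 0.57,"dy": 1,"rz": -0.05},
    {"dx": 0.57,"dy": 1,"rz": -0.05},
    {"dx": 0.57,"dy": 1,"rz": -0.05},
    {"dx": 0.57,"dy": 1,"rz": -0.05},
    {"dx": 0.57,"dy": 1,"rz": -0.05},
    {"dx": 0.57,"dy": 1,"rz": -0.02},
  ],
  claw=0,
)

```text
schema error: expected keys dx, dy, dz, rx, ry, rz
```

>>> move_arm(
  targets=[
    {"dx": 0.57,"dy": 1,"dz": 0,"rx": 0,"ry": 0,"rz": -0.05},
    {"dx": 0.57,"dy": 1,"dz": 0,"rx": 0,"ry": 0,"rz": -0.05},
    {"dx": 0.57,"dy": 1,"dz": 0,"rx": 0,"ry": 0,"rz": -0.05},
    {"dx": 0.57,"dy": 1,"dz": 0,"rx": 0,"ry": 0,"rz": -0.05},
    {"dx": 0.57,"dy": 1,"dz": 0,"rx": 0,"ry": 0,"rz": -0.05},
    {"dx": 0.57,"dy": 1,"dz": 0,"rx": 0,"ry": 0,"rz": -0.05},
    {"dx": 0.57,"dy": 1,"dz": 0,"rx": 0,"ry": 0,"rz": -0.05},
    {"dx": 0.57,"dy": 1,"dz": 0,"rx": 0,"ry": 0,"rz": -0.05},
    {"dx": 0.57,"dy": 1,"dz": 0,"rx": 0,"ry": 0,"rz": -0.05},
    {"dx": 0.57,"dy": 1,"dz": 0,"rx": 0,"ry": 0,"rz": -0.02},
  ],
  claw=0,
)

```text
t: 1.35
tcp_pos: [0.3285, -0.3456, 0.231]
tool_rot: [1.0, 0.028, -0.0, -0.0]
force: [0.7, 0.2, -0.0]
finger_gap: -0.001
gripper_force: 0.0
```

>>> move_arm(
  targets=[
    {"dx": 0.57,"dy": 1,"dz": 0,"rx": 0,"ry": 0,"rz": 0},
    {"dx": 0.57,"dy": 1,"dz": 0,"rx": 0,"ry": 0,"rz": 0},
    {"dx": 0.57,"dy": 1,"dz": 0,"rx": 0,"ry": 0,"rz": 0},
    {"dx": 0.57,"dy": 1,"dz": 0,"rx": 0,"ry": 0,"rz": 0},
    {"dx": 0.57,"dy": 1,"dz": 0,"rx": 0,"ry": 0,"rz": 0},
    {"dx": 0.57,"dy": 1,"dz": 0,"rx": 0,"ry": 0,"rz": 0},
    {"dx": 0.57,"dy": 1,"dz": 0,"rx": 0,"ry": 0,"rz": 0},
    {"dx": 0.57,"dy": 1,"dz": 0,"rx": 0,"ry": 0,"rz": 0},
    {"dx": 0.57,"dy": 1,"dz": 0,"rx": 0,"ry": 0,"rz": 0},
    {"dx": 0.57,"dy": 1,"dz": 0,"rx": 0,"ry": 0,"rz": 0},
  ],
)

```text
t: 2.6
tcp_pos: [0.4709, -0.0957, 0.231]
tool_rot: [1.0, 0.028, -0.0, -0.0]
force: [0.5, -0.3, 0.3]
finger_gap: 0.003
gripper_force: 0.0
```

>>> move_arm(
  targets=[
    {"dx": 0.57,"dy": 1,"dz": 0,"rx": 0,"ry": 0,"rz": 0},
    {"dx": 0.57,"dy": 1,"dz": 0,"rx": 0,"ry": 0,"rz": 0},
    {"dx": 0.57,"dy": 1,"dz": 0,"rx": 0,"ry": 0,"rz": 0},
    {"dx": 0.57,"dy": 1,"dz": 0,"rx": 0,"ry": 0,"rz": 0},
    {"dx": 0.57,"dy": 1,"dz": 0,"rx": 0,"ry": 0,"rz": 0},
    {"dx": 0.57,"dy": 1,"dz": 0,"rx": 0,"ry": 0,"rz": 0},
    {"dx": 0.57,"dy": 1,"dz": 0,"rx": 0,"ry": 0,"rz": 0},
    {"dx": 0.57,"dy": 1,"dz": 0,"rx": 0,"ry": 0,"rz": 0},
    {"dx": 0.57,"dy": 1,"dz": 0,"rx": 0,"ry": 0,"rz": 0},
    {"dx": 0.57,"dy": 1,"dz": 0,"rx": 0,"ry": 0,"rz": 0},
  ],
)

```text
t: 3.85
tcp_pos: [0.6133, 0.1541, 0.2307]
tool_rot: [1.0, 0.028, -0.001, 0.0]
force: [0.6, -1.4, 0.6]
finger_gap: 0.0
gripper_force: 0.0
```

```bash
python3 - <<'E'
from h import *
from station import sensors
m=cams.camera_model('wrist');im=cams.snapshot('wrist')[:,:,::-1].copy();cv2.imwrite('pics/w1raw.png',im)
for p in([.616,.159,.073],[.6133,.1541,.2307]):print(proj('wrist',np.array(p),m))
cv2.imwrite('pics/w1.png',im);np.save('w1.npy',m,allow_pickle=True)
E
```

```text
[248.41210532 172.18783477]
[252.58111391 237.04473234]
```

View pics/w1.png

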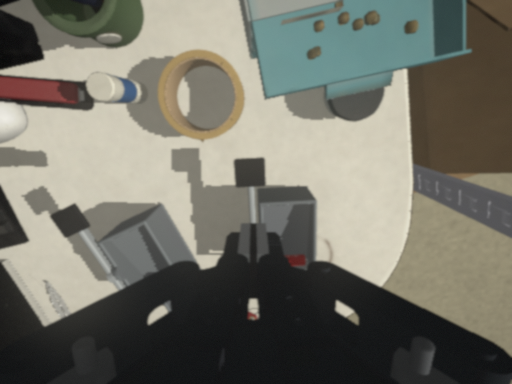

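The wrist view has the paddle at about (250,172), where it was predicted within 2 px. The teal drawer's near edge is at row 97, and the tape roll's rim is at (200,138).

```bash
python3 - <<'E'
from h import *
m=np.load('w1.npy',allow_pickle=True).item();im=cv2.imread('pics/w1raw.png')
c,s=blob(im,(250,172),50,22);print(c,s,onz('w',c,.073,m))
print(onz('w',(265,97),.1,m),onz('w',(265,97),.2,m),onz('w',(200,140),.048,m))
E
```

```text
Traceback (most recent call last):
  File "h.py", line 18, in blob
    n,l,st,ce=cv2.connectedComponentsWithStats(m);k=1+np.argmax(st[1:,4]);return ce[k],st[k]
                                                      ~~~~~~~~~^^^^^^^^^^
ValueError: attempt to get argmax of an empty sequence
```

```bash
python3 - <<'E'
from h import *
m=np.load('w1.npy',allow_pickle=True).item();im=cv2.imread('pics/w1raw.png')
print(im[172,225:275:5].max(1))
c,s=blob(im,(250,172),70,22);print(c,s,onz('w',c,.073,m))
print(onz('w',(265,97),.1,m),onz('w',(265,97),.2,m),onz('w',(200,140),.048,m))
E
```

```text
[207 211 102  64  64  63  63  64 165 207]
[249.3761194  172.48208955] [236 160  28  26 670] [0.61573036 0.15792515 0.073     ]
[0.69403122 0.14721645 0.1       ] [0.68918615 0.15107622 0.2       ] [0.64528907 0.21682726 0.048     ]
```

```bash
python3 - <<'E'
from h import *
m=np.load('w1.npy',allow_pickle=True).item();E=np.array(m['extrinsics']);print(-E[:3,:3].T@E[:3,3])
# drawer corner via scene(800px) handle/corner vs wrist
S=np.array
print(tri([ray('scene',S((351,240))*.64),ray('w',(267,97),m)]))
for z in(.08,.12,.16,.2):print(z,proj('scene',onz('w',(267,97),z,m))/.64)
E
```

```text
[0.68078989 0.15776499 0.37329501]
[0.7004824  0.16263093 0.11279312]
0.08 [375.08256093 256.29201798]
0.12 [373.63531358 234.37846071]
0.16 [372.13102602 211.60122671]
0.2 [370.56625828 187.90822956]
```

The wrist camera sits 67 mm ahead of the TCP, close to the open drawer, so I'll yaw about 25° to keep it clear while going down.

>>> move_arm(
  targets=[
    {"dx": 0.1,"dy": 0.16,"dz": 0,"rx": 0,"ry": 0,"rz": 0.2},
    {"dx": 0,"dy": 0,"dz": 0,"rx": 0,"ry": 0,"rz": 0.2},
    {"dx": 0,"dy": 0,"dz": -0.6,"rx": 0,"ry": 0,"rz": 0.2},
    {"dx": 0,"dy": 0,"dz": -0.8,"rx": 0,"ry": 0,"rz": 0.2},
    {"dx": 0,"dy": 0,"dz": -0.8,"rx": 0,"ry": 0,"rz": 0},
    {"dx": 0,"dy": 0,"dz": -0.8,"rx": 0,"ry": 0,"rz": 0},
    {"dx": 0,"dy": 0,"dz": -0.8,"rx": 0,"ry": 0,"rz": 0},
    {"dx": 0,"dy": 0,"dz": -0.8,"rx": 0,"ry": 0,"rz": 0},
    {"dx": 0,"dy": 0,"dz": -0.8,"rx": 0,"ry": 0,"rz": 0},
    {"dx": 0,"dy": 0,"dz": -0.4,"rx": 0,"ry": 0,"rz": 0},
  ],
)

```text
t: 5.15
tcp_pos: [0.6147, 0.157, 0.0847]
tool_rot: [0.972, 0.235, -0.001, -0.0]
force: [0.3, -0.2, 0.3]
finger_gap: 0.002
gripper_force: 0.0
```

```bash
python3 - <<'E'
from h import *
from station import sensors
s=sensors.sense();print(s['t'],s['tcp_pos'],s['force'],s['q'])
a=cams.snapshot('scene')[:,:,::-1][130:270,130:350];b=cams.snapshot('top')[:,:,::-1][110:250,170:390]
cv2.imwrite('pics/c1.png',cv2.resize(np.vstack([a,b]),None,fx=2.1,fy=2.1,interpolation=cv2.INTER_CUBIC))
E
```

```text
5.15 [0.61470319 0.15701315 0.08474446] [ 0.29416312 -0.19707134  0.33457071] [ 7.42535363e-02  7.24696311e-01  1.51745014e+00 -9.21739617e-05
  9.02316506e-01  1.17053592e+00]
```

View pics/c1.png

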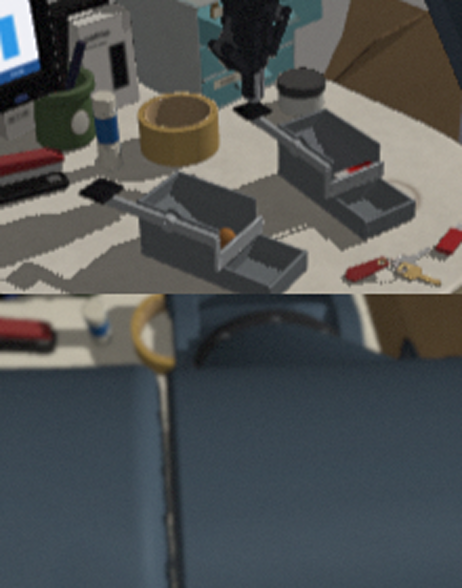

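The scene crop shows the shut fingertips straight above the battery paddle at about (252,108). Now the press.

>>> move_arm(
  targets=[
    {"dx": 0,"dy": 0,"dz": -0.2,"rx": 0,"ry": 0,"rz": 0},
    {"dx": 0,"dy": 0,"dz": -0.2,"rx": 0,"ry": 0,"rz": 0},
    {"dx": 0,"dy": 0,"dz": -0.2,"rx": 0,"ry": 0,"rz": 0},
    {"dx": 0,"dy": 0,"dz": -0.2,"rx": 0,"ry": 0,"rz": 0},
    {"dx": 0,"dy": 0,"dz": -0.2,"rx": 0,"ry": 0,"rz": 0},
    {"dx": 0,"dy": 0,"dz": -0.2,"rx": 0,"ry": 0,"rz": 0},
    {"dx": 0,"dy": 0,"dz": -0.2,"rx": 0,"ry": 0,"rz": 0},
    {"dx": 0,"dy": 0,"dz": -0.2,"rx": 0,"ry": 0,"rz": 0},
    {"dx": 0,"dy": 0,"dz": 0,"rx": 0,"ry": 0,"rz": 0},
    {"dx": 0,"dy": 0,"dz": 0,"rx": 0,"ry": 0,"rz": 0},
  ],
)

```text
t: 6.5
tcp_pos: [0.6154, 0.1572, 0.0463]
tool_rot: [0.972, 0.235, -0.0, -0.0]
force: [-0.1, 0.0, 4.4]
finger_gap: 0.003
gripper_force: 1.8
```

```bash
python3 - <<'E'
from h import *
from station import sensors
s=sensors.sense();print(s['t'],s['tcp_pos'],s['force'])
a=cams.snapshot('scene')[:,:,::-1][140:270,150:350]
cv2.imwrite('pics/c2.png',cv2.resize(a,None,fx=4,fy=4,interpolation=cv2.INTER_CUBIC))
E
```

```text
6.5 [0.6154079  0.15724925 0.04626059] [-0.05245946  0.04767825  4.42698656]
```

View pics/c2.png

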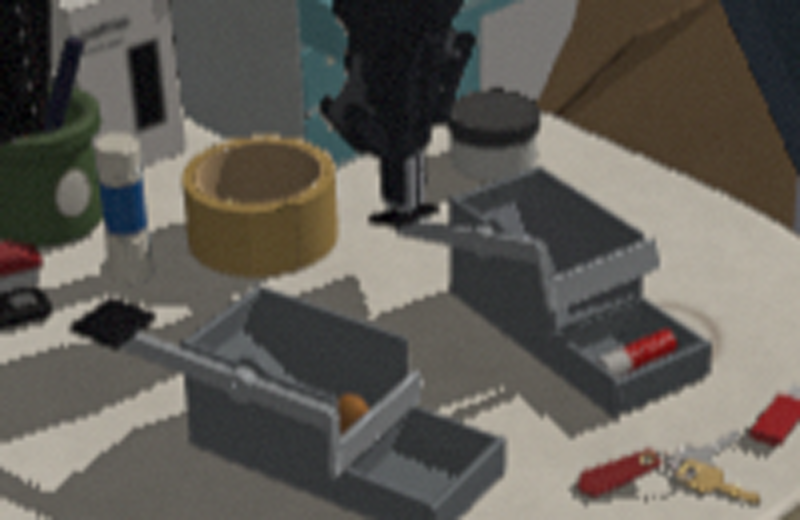

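The battery lies in the tray at about (640,350), and the gate is up. The bead is still behind its shut gate at (352,410). I'll let the paddle up.

>>> move_arm(
  targets=[
    {"dx": 0,"dy": 0,"dz": 0,"rx": 0,"ry": 0,"rz": 0},
    {"dx": 0,"dy": 0,"dz": 0,"rx": 0,"ry": 0,"rz": 0},
    {"dx": 0,"dy": 0,"dz": 0.2,"rx": 0,"ry": 0,"rz": 0},
    {"dx": 0,"dy": 0,"dz": 0.2,"rx": 0,"ry": 0,"rz": 0},
    {"dx": 0,"dy": 0,"dz": 0.2,"rx": 0,"ry": 0,"rz": 0},
    {"dx": 0,"dy": 0,"dz": 0.2,"rx": 0,"ry": 0,"rz": 0},
    {"dx": 0,"dy": 0,"dz": 0.2,"rx": 0,"ry": 0,"rz": 0},
    {"dx": 0,"dy": 0,"dz": 0.2,"rx": 0,"ry": 0,"rz": 0},
    {"dx": 0,"dy": 0,"dz": 0.3,"rx": 0,"ry": 0,"rz": 0},
    {"dx": 0,"dy": 0,"dz": 0.4,"rx": 0,"ry": 0,"rz": 0},
  ],
)

```text
t: 7.8
tcp_pos: [0.6147, 0.1572, 0.0936]
tool_rot: [0.972, 0.235, -0.001, -0.0]
force: [0.7, 0.5, -0.4]
finger_gap: -0.002
gripper_force: 0.0
```

>>> move_arm(
  targets=[
    {"dx": 0,"dy": 0,"dz": 0.6,"rx": 0,"ry": 0,"rz": 0},
    {"dx": 0,"dy": 0,"dz": 0.8,"rx": 0,"ry": 0,"rz": 0},
    {"dx": 0,"dy": 0,"dz": 0.8,"rx": 0,"ry": 0,"rz": 0},
    {"dx": 0,"dy": 0,"dz": 0.8,"rx": 0,"ry": 0,"rz": 0},
    {"dx": 0,"dy": 0,"dz": 0.6,"rx": 0,"ry": 0,"rz": 0},
    {"dx": 0,"dy": 0,"dz": 0.2,"rx": 0,"ry": 0,"rz": 0},
    {"dx": 0,"dy": 0,"dz": 0,"rx": 0,"ry": 0,"rz": 0},
    {"dx": 0,"dy": 0,"dz": 0,"rx": 0,"ry": 0,"rz": 0},
    {"dx": 0,"dy": 0,"dz": 0,"rx": 0,"ry": 0,"rz": 0},
    {"dx": 0,"dy": 0,"dz": 0,"rx": 0,"ry": 0,"rz": 0},
  ],
)

```text
t: 9.05
tcp_pos: [0.6155, 0.1573, 0.1882]
tool_rot: [0.972, 0.235, -0.001, -0.0]
force: [1.0, -0.0, -0.8]
finger_gap: 0.0
gripper_force: 0.0
```

```bash
python3 - <<'E'
from h import *
from station import sensors
s=sensors.sense();print(s['t'],s['tcp_pos'],s['force'])
a=cams.snapshot('scene')[:,:,::-1][140:270,150:350]
cv2.imwrite('pics/c3.png',cv2.resize(a,None,fx=4,fy=4,interpolation=cv2.INTER_CUBIC))
E
```

```text
9.05 [0.61554227 0.15725085 0.18823655] [ 1.03914641 -0.02792967 -0.84946119]
```

View pics/c3.png

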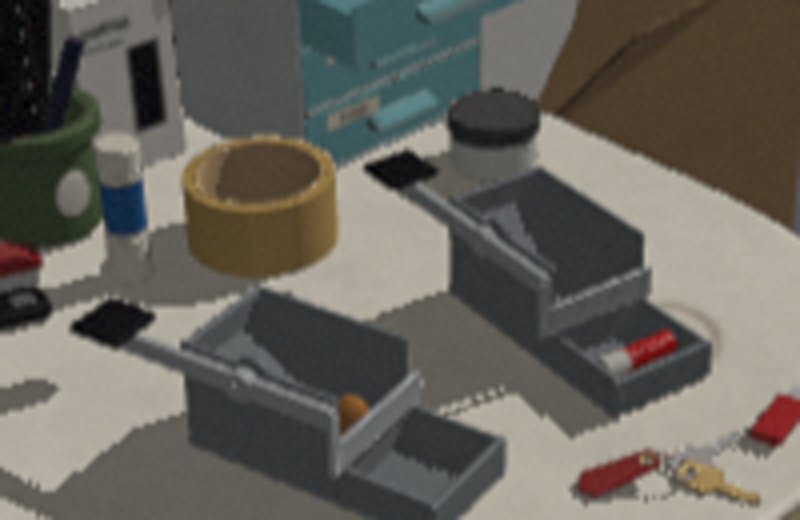

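The paddle is back up at (400,170) and the gate is shut. The battery is in the tray at (640,350), and the bead and bystanders haven't moved. I'm handing the job in.

```bash
python3 -c "
from station import order
print(order.sign_off())"
```

```text
the job is handed in; nothing more can be done
None
```

The battery rolled out into its catch tray and its gate is shut again; the bead's dispenser stayed shut, nothing else on the desk moved in the final camera view, and the job was handed in at about 9 s.

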